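# Return the bearing-press drifts from the drying strip to their kit

## Task

The four bearing-press drifts have been cleaned and stand in a row on the steel drying rack: put each one back in the aluminium kit carrier, right down over the stud of the seat ringed in the colour of its collar. Somebody has parked a bottom bracket cup on one of the kit's studs: take it off and leave it inside the round parts dish.

Things in the scene. Friction and masses are not known exactly. Their poses are not given: they have to be found in the camera images.
- drift_gold: loose press drift, 40 g: bare aluminium flange 30 mm across, 17 mm high (grip here), below a gold anodised collar 24 mm across; 28 mm high in all, vertical through bore 18 mm. Origin on its axis at the underside, z up. Starts upright in the row on the fixed steel drying rack (292x60 mm, 18 mm high, pins 70 mm apart), a pin 8 mm thick and 19 mm high in its bore.
- seat_gold: fixed seat for the gold drift in the kit carrier: dark 66x66 mm block with a gold ring 40 mm across, a steel stud 8 mm thick, round-tipped, in its middle. Origin at the block's centre underneath; the seat (the ring's top) is 11 mm above it, the stud's tip 30 mm. Its y runs along the row of four seats, 70 mm apart; carrier end plates 22 mm high stand 43 mm past the outer studs.
- drift_red: loose press drift, 76 g: bare aluminium flange 38 mm across, 17 mm high (grip here), below a red anodised collar 32 mm across; 28 mm high in all, vertical through bore 18 mm. Origin on its axis at the underside, z up. Starts upright in the row on the fixed steel drying rack (292x60 mm, 18 mm high, pins 70 mm apart), a pin 8 mm thick and 19 mm high in its bore.
- seat_red: fixed seat for the red drift in the kit carrier: dark 66x66 mm block with a red ring 48 mm across, a steel stud 8 mm thick, round-tipped, in its middle. Origin at the block's centre underneath; the seat (the ring's top) is 11 mm above it, the stud's tip 30 mm. Its y runs along the row of four seats, 70 mm apart; carrier end plates 22 mm high stand 43 mm past the outer studs.
- drift_blue: loose press drift, 112 g: bare aluminium flange 46 mm across, 17 mm high (grip here), below a blue anodised collar 40 mm across; 28 mm high in all, vertical through bore 18 mm. Origin on its axis at the underside, z up. Starts upright in the row on the fixed steel drying rack (292x60 mm, 18 mm high, pins 70 mm apart), a pin 8 mm thick and 19 mm high in its bore.
- seat_blue: fixed seat for the blue drift in the kit carrier: dark 66x66 mm block with a blue ring 56 mm across, a steel stud 8 mm thick, round-tipped, in its middle. Origin at the block's centre underneath; the seat (the ring's top) is 11 mm above it, the stud's tip 30 mm. Its y runs along the row of four seats, 70 mm apart; carrier end plates 22 mm high stand 43 mm past the outer studs.
- drift_green: loose press drift, 148 g: bare aluminium flange 54 mm across, 17 mm high (grip here), below a green anodised collar 48 mm across; 28 mm high in all, vertical through bore 18 mm. Origin on its axis at the underside, z up. Starts upright in the row on the fixed steel drying rack (292x60 mm, 18 mm high, pins 70 mm apart), a pin 8 mm thick and 19 mm high in its bore.
- seat_green: fixed seat for the green drift in the kit carrier: dark 66x66 mm block with a green ring 64 mm across, a steel stud 8 mm thick, round-tipped, in its middle. Origin at the block's centre underneath; the seat (the ring's top) is 11 mm above it, the stud's tip 30 mm. Its y runs along the row of four seats, 70 mm apart; carrier end plates 22 mm high stand 43 mm past the outer studs.
- cup: loose bottom bracket cup, 110 g: pale notched flange 46 mm across, 12 mm high, below; dark grey threaded collar above; 26 mm high in all, 18 mm hole through the middle. Grip it by the flange, its lower 12 mm (the collar is not solid to the fingers). Origin on its axis at the underside, z up. Starts upright on the stud of one seat, whose coloured ring shows around it.
- dish: fixed round magnetic parts dish, light grey, 145 mm across, 35 mm high: a shallow bowl whose inner floor is about 12 mm above the bench in the middle and rises to the rim; the few screws in it belong to it. Origin at the centre of its underside on the bench. A tall drawer cabinet stands at the back of the bench, left of the dish, its front some 0.7 m from the base: swing past it on the near side.

How it is judged:
At the end, for the whole second after the job is handed in: Each drift is down on the seat of its own colour (axis within 8 mm of the stud, underside within 2.5 mm of the seat's top, upright within 5 degrees), the bottom bracket cup lies in the dish (centre within 50 mm of the dish's centre, below its rim), and all five are at rest (horizontal distance between drift_gold and seat_gold below 0.008 m and z of drift_gold in the frame of seat_gold between 0.0085 and 0.0135 m and angle between each of drift_gold, drift_red, drift_blue, drift_green's own z axis and vertical below 0.09 rad and linear speed of each of drift_gold, drift_red, drift_blue, drift_green, cup below 0.02 m/s and horizontal distance between drift_red and seat_red below 0.008 m and z of drift_red in the frame of seat_red between 0.0085 and 0.0135 m and horizontal distance between drift_blue and seat_blue below 0.008 m and z of drift_blue in the frame of seat_blue between 0.0085 and 0.0135 m and horizontal distance between drift_green and seat_green below 0.008 m and z of drift_green in the frame of seat_green between 0.0085 and 0.0135 m and horizontal distance between cup and dish below 0.05 m and z of cup in the frame of dish below 0.035 m); the robot touches nothing.
It also fails if it takes over 122 s, if anything falls off the work surface, if the arm or the gripper's body presses on something with over 40 N, if the wrist force passes 120 N, or if a joint passes its speed limit or range.

## Robot

A 7-joint arm with a two-finger parallel gripper is mounted at the origin on a cart in front of the work surface, level with it; the furniture and walls round the work are solid. World frame = base frame: x ahead of the robot, y to its left, z up, the work surface at z = 0. Lengths are in m, angles in rad, forces in N, time in s.
With the tool pointing down it reaches from about 0.4 to 0.9 m from the base axis. Payload 5.6 kg.
Tool frame: the origin (TCP) lies at the centre of the arm's flange, where the gripper is bolted on; the fingertips stand 190 mm ahead of it and the grasp point (between the pads) lies 171 mm ahead of it (manip.grasp_offset is the distance from the TCP to the grasp point, in m); z points along the fingers, y is the line along which they close (so a half turn about z gives the same grasp; the last joint's range is limited). The gripper opens to 92 mm and grips with 3 to 60 N. Pads are 20 mm wide; open, the fingers measure 128 mm over their backs; the gripper's body (75 mm by 189 mm) begins 69 mm behind the grasp point.
Start: joints at [-1.391, 0.468, -0.012, 1.603, 0.006, 1.071, -0.056], TCP at [0.144, 0.634, 0.405] pointing down, gripper open.
Joint ranges: [-2.53, 2.53], [-0.31, 2.02], [-1.57, 1.55], [0.28, 2.44], [-1.29, 4.43], [0.15, 1.84], [-2.92, 2.92]. Speed limits (rad/s): [2.57, 2.57, 3.14, 3.14, 3.14, 3.14, 3.14].

## Interface

Orientations are given as a unit quaternion [x, y, z, w].
In Python, from workcell import manip, imaging, readout gives the robot as it stands (manip), with the cameras (imaging) and the readings (readout).
- The arm moves only by the shell command python3 inch.py 'ROWS' [FORCE]. ROWS is a JSON list of rows, 1 to 10 of them, each an object with the fields x, y, z (the shift in shares of the most that a row can go, 1 being 62.5 mm), ax, ay, az (a rotation vector in normalised numbers (1 is 2 pi rad)), finger_gap (the finger opening in m); a field left out counts as zero (the opening has to be given); each row shifts and turns the commanded pose from where the row before left it, along the tool's axes as they then stand; what a row does not reach is not made up. A row lasts 1/8 s, in which the tool goes at most 0.0625 m and 0.188 rad, less where a joint would pass 70% of its speed; a pose out of reach is approached as far as the arm can. The fingers move at their own pace and stop on an object; FORCE is the grip in N (left out, the last holds). Time passes only in rows, so rows that do not move let the fingers close. It prints the time, the measured TCP pose, the force, the opening and the grip force at its end. A shift or turn number past 1, either way, is cut back to 1. Input that does not fit is refused with a message, and nothing moves.
- readout.get_state(): the state, without advancing time (a new reading comes with each control period).
- imaging.camera(name): name is "scene" or "side" or "wrist"; returns the picture (420x560x3 uint8, blue, green, red); there is no depth.
- imaging.get_calibration(name): a dict with "intrinsics" (3x3 intrinsics, pixels), "k1" (the pictures are not rectified: a ray, as slopes to the right and down, at radius r is drawn at 1 + k1 r^2 times it, then the intrinsics apply), "R" (3x3) and "t" (3): a world point X has camera coordinates R X + t. Camera axes: x right, y down, z forward; pixel columns grow to the right and rows downward; lengths in m; the calibration is good to about 2 mm. A picture is of the moment at which its call begins: read the wrist's pose just before it. get_calibration takes no time and is no camera call; for the wrist camera it gives the pose at the moment of the call.
- manip.finish_job(): hands the job in; it is judged then, once.
The state is a dict: "time": time; "joint_positions": joint angles; "qd": joint speeds; "tau": joint torques, N m; "ee_pos": TCP position; "eef_rot": TCP orientation; "force": force on the tool from outside, world axes, zero at the start; "torque": the same for the moment, N m; "opening": finger opening in m; "grip_force": force on a finger pad.
Only numpy, scipy, OpenCV 4.12 (cv2) and the standard library are available. Lean on these libraries where they do the work, as an engineer would, in place of code of your own. Each camera call takes 0.05 s, during which the arm holds its last target. There are 200 camera calls.

## Working session

There is one attempt and no reset: what is moved stays moved. The work goes in short steps, Python scripts to look and compute and a shell command to move; the robot and the scene stay as the last step left them, time stands still between calls to the robot, and variables do not carry over. Pictures are saved under pics/ and viewed, at most 14 in all, crops included, and the job is handed in when it is done.

```bash
ls; mkdir -p pics; python3 - <<'E'
from workcell import manip, imaging, readout
import cv2
s=readout.get_state(); print(s['time'],s['ee_pos'],s['eef_rot'],s['opening'],manip.grasp_offset)
a=imaging.camera("scene");b=imaging.camera("side")
cv2.imwrite('pics/scene0.png',a);cv2.imwrite('pics/side0.png',b)
for n in("scene","side","wrist"):
    c=imaging.get_calibration(n);print(n,c)
E
```

```text
inch.py
pics
workcell.py
0.0 [0.1436153  0.63366795 0.40373431] [ 1.11206797e-01  9.93796882e-01 -8.96655385e-04 -2.83055488e-05] 0.09180058592054287 0.1714
scene {'intrinsics': array([[423.44053418,   0.        , 275.26848846],
       [  0.        , 423.44053418, 211.21346114],
       [  0.        ,   0.        ,   1.        ]]), 'k1': -0.02153476461111101, 'R': array([[ 0.78030787, -0.62539166,  0.00221205],
       [-0.35089266, -0.44073489, -0.8262125 ],
       [ 0.51768133,  0.64392393, -0.56335425]]), 't': array([-0.42625533,  0.2486304 ,  0.72674918])}
side {'intrinsics': array([[511.90639066,   0.        , 275.24301099],
       [  0.        , 511.90639066, 208.91314724],
       [  0.        ,   0.        ,   1.        ]]), 'k1': -0.15473492232407554, 'R': array([[ 0.9691143 , -0.24640634,  0.01006896],
       [-0.15796563, -0.65159559, -0.74193669],
       [ 0.18937879,  0.71743091, -0.67039433]]), 't': array([-0.5305273 ,  0.12354102,  1.00634492])}
wrist {'intrinsics': array([[324.02046241,   0.        , 283.38300926],
       [  0.        , 324.02046241, 211.10787197],
       [  0.        ,   0.        ,   1.        ]]), 'k1': 0.017029887716603426, 'R': array([[ 0.22053685,  0.97537806, -0.00106889],
       [ 0.93838563, -0.21187351,  0.27302386],
       [ 0.26607501, -0.06121486, -0.96200667]]), 't': array([-0.64978264, -0.02959726,  0.39074784])}
```

View pics/scene0.png

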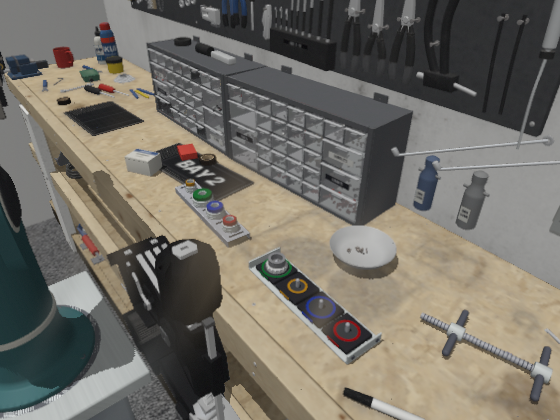

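View pics/side0.png

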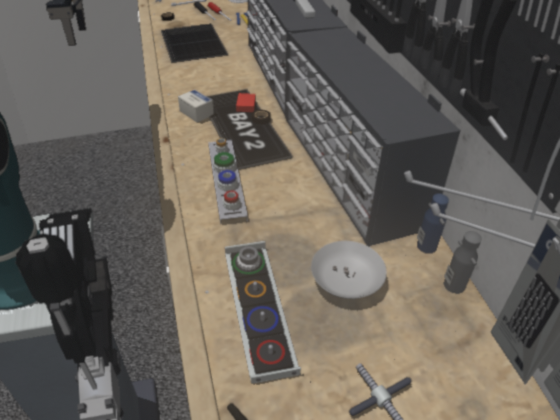

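Scene picture: the cup is on the green seat (275,265). Seats run gold (297,286), blue (321,308), red (347,331), and the dish is at (363,252). Rack drifts: gold (190,185), green (202,195), blue (215,208), red (230,222). Next I'll measure these by colour.

```bash
cat > h.py <<'E'
import cv2,numpy as np
from workcell import manip, imaging, readout
def ray(c,px):
    K=c['intrinsics'];k=np.array([c['k1'],0,0,0,0.])
    u=cv2.undistortPoints(np.array([[px]],float),K,k)[0,0]
    d=c['R'].T@np.array([u[0],u[1],1]);return -c['R'].T@c['t'],d/np.linalg.norm(d)
def onplane(c,px,z):
    o,d=ray(c,px);return o+d*(z-o[2])/d[2]
def tri(c1,p1,c2,p2):
    A=[];b=[]
    for c,p in((c1,p1),(c2,p2)):
        o,d=ray(c,p);M=np.eye(3)-np.outer(d,d);A.append(M);b.append(M@o)
    x=np.linalg.lstsq(np.vstack(A),np.hstack(b),rcond=None)[0]
    return x,np.linalg.norm(A[0]@x-b[0])
def proj(c,X):
    return cv2.projectPoints(np.array([X],float),cv2.Rodrigues(c['R'])[0],c['t'],c['intrinsics'],np.array([c['k1'],0,0,0,0.]))[0][0,0]
H={'gold':((14,90,60),(30,255,255)),'red':((172,120,50),(6,255,255)),'blue':((108,110,50),(130,255,255)),'green':((55,90,30),(90,255,255))}
def mask(img,n):
    h=cv2.cvtColor(img,cv2.COLOR_BGR2HSV);lo,hi=H[n]
    if lo[0]<=hi[0]: return cv2.inRange(h,lo,hi)
    return cv2.inRange(h,lo,(179,)+hi[1:])|cv2.inRange(h,(0,)+lo[1:],hi)
def fit(img,n,roi,minpts=6):
    x0,y0,x1,y1=roi;m=mask(img,n)[y0:y1,x0:x1]
    p=cv2.findNonZero(m)
    if p is None or len(p)<minpts: return None
    h=cv2.convexHull(p)
    e=cv2.fitEllipse(h) if len(h)>4 else None
    return (np.array(e[0])+[x0,y0] if e else None),(e[1] if e else None),cv2.boundingRect(p),len(p)
E
python3 - <<'E'
from h import *
a=cv2.imread('pics/scene0.png');b=cv2.imread('pics/side0.png')
A=a[170:370,165:395];B=b[130:385,195:395]
print(a.shape)
o=np.zeros((600,800,3),np.uint8)
x=cv2.resize(A,(400,348),interpolation=cv2.INTER_CUBIC);
A=cv2.resize(a[235:365,240:390],None,fx=2.6,fy=2.6,interpolation=2);o[:A.shape[0],:A.shape[1]]=A
A2=cv2.resize(a[170:245,165:260],None,fx=3.4,fy=3.4,interpolation=2);o[340:340+A2.shape[0],:A2.shape[1]]=A2
B1=cv2.resize(b[240:385,220:305],None,fx=2.3,fy=2.3,interpolation=2);o[:B1.shape[0],400:400+B1.shape[1]]=B1
B2=cv2.resize(b[130:225,200:255],None,fx=2.7,fy=2.7,interpolation=2);o[340:340+B2.shape[0],400:400+B2.shape[1]]=B2
cv2.imwrite('pics/c0.png',o)
cs=imaging.get_calibration('scene');cd=imaging.get_calibration('side')
print('cams',-cs['R'].T@cs['t'],-cd['R'].T@cd['t'])
for n,p,q in(('gold',(190,185),(221,145)),('green',(202,194),(224,158)),('blue',(215,207),(228,177)),('red',(230,221),(231,198)),('Sgreen',(275,265),(249,260)),('Sgold',(297,286),(255,289)),('Sblue',(321,307),(263,319)),('Sred',(347,330),(271,351)),('dish',(363,252),(348,272))):
    print(n,tri(cs,p,cd,q))
E
```

```text
(420, 560, 3)
cams [ 0.04362849 -0.62496762  0.61578168] [ 0.34307644 -0.77220946  0.77164941]
gold (array([0.4786456 , 0.28267587, 0.03228031]), np.float64(4.4087737432703416e-05))
green (array([0.47500142, 0.21334498, 0.04046742]), np.float64(0.0014440118478479015))
blue (array([0.47212067, 0.14608115, 0.03583207]), np.float64(0.0006980381013558942))
red (array([0.4645583 , 0.06726098, 0.04034113]), np.float64(0.00021525684195745654))
Sgreen (array([ 0.4690046 , -0.0956633 ,  0.01400739]), np.float64(0.00031380886353018345))
Sgold (array([ 0.46430932, -0.17160066,  0.01419451]), np.float64(0.00041554453933659736))
Sblue (array([ 0.46311987, -0.24215154,  0.01388145]), np.float64(0.0004929347741862503))
Sred (array([ 0.46070838, -0.31140789,  0.01495971]), np.float64(0.0008441671463938088))
dish (array([ 0.64724527, -0.18124315,  0.01782422]), np.float64(0.003860289408378207))
```

View pics/c0.png

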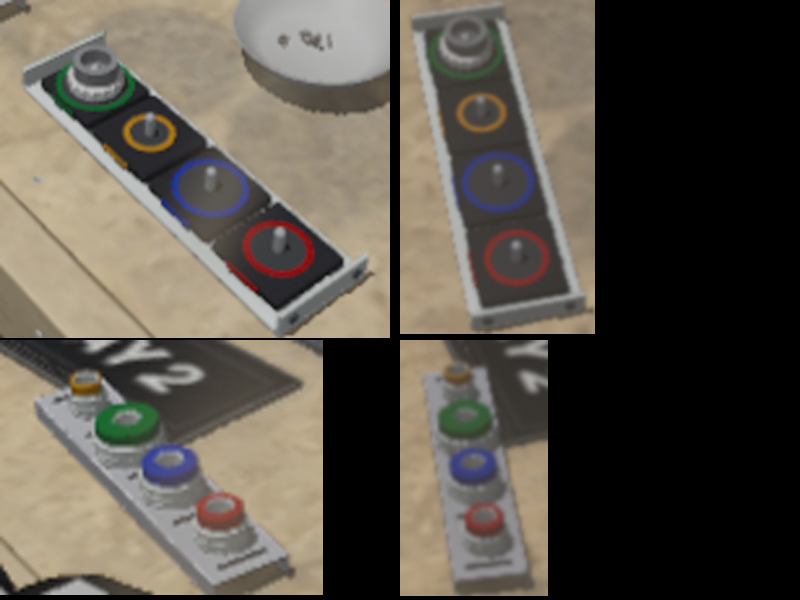

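The crop confirms it: the cup sits on the green stud, and the ring tops are at about z = 14 mm. The rack order from the far end is gold, green, blue, red. I'll pull in and swing towards the rack, then look with the wrist camera.

Units first: shifts go in shares of 62.5 mm and turns go in shares of 2 pi rad. So -0.05 m is -0.8, -0.045 m is -0.72, 0.09 rad is 0.0143.

```bash
python3 inch.py '[{"y": -0.8,"finger_gap": 0.09},{"y": -0.8,"finger_gap": 0.09},{"y": -0.8,"finger_gap": 0.09},{"x": -0.72,"az": 0.0143,"finger_gap": 0.09},{"x": -0.72,"az": 0.0143,"finger_gap": 0.09},{"x": -0.72,"az": 0.0143,"finger_gap": 0.09}]' 20
python3 inch.py '[{"x": -0.72,"az": 0.0143,"finger_gap": 0.09},{"x": -0.72,"az": 0.0143,"finger_gap": 0.09},{"x": -0.72,"az": 0.0143,"finger_gap": 0.09},{"x": -0.72,"az": 0.0143,"finger_gap": 0.09},{"x": -0.72,"az": 0.0143,"finger_gap": 0.09},{"x": -0.72,"az": 0.0143,"finger_gap": 0.09},{"x": -0.72,"az": 0.0143,"finger_gap": 0.09},{"x": -0.72,"az": 0.0143,"finger_gap": 0.09},{"finger_gap": 0.09},{"finger_gap": 0.09}]'
python3 - <<'E'
from h import *
c=imaging.get_calibration('wrist');im=imaging.camera('wrist');cv2.imwrite('pics/w1.png',im)
import pickle;pickle.dump(c,open('w1.pkl','wb'))
E
```

```text
time: 0.85
ee_pos: [0.2397, 0.4456, 0.4046]
eef_rot: [0.245, 0.969, 0.0, 0.0]
force: [0.1, -0.0, 0.1]
opening: 0.0901
grip_force: 0.0
time: 2.1
ee_pos: [0.4818, 0.192, 0.4044]
eef_rot: [0.57, 0.822, -0.0, -0.0]
force: [-0.5, 0.7, -0.3]
opening: 0.09
grip_force: 0.0
```

View pics/w1.png

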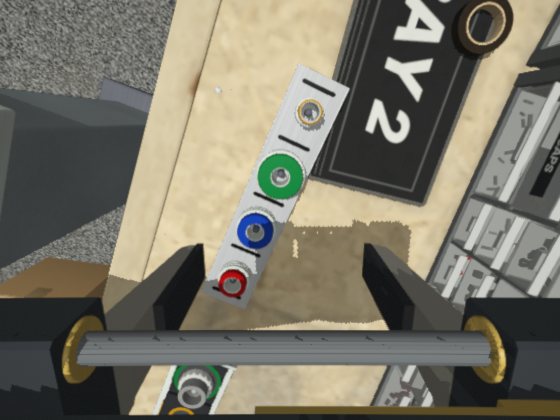

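The wrist view shows the rack drifts at gold (310,111), green (280,176), blue (255,231) and red (232,283), with the cup at (193,388). I'll fit the collars on the z = 46 mm plane and the rings in the fixed cameras.

```bash
python3 - <<'E'
from h import *
import pickle
c=pickle.load(open('w1.pkl','rb'));im=cv2.imread('pics/w1.png')
P=[]
for n,(u,v),r in(('gold',(310,111),17),('green',(280,176),27),('blue',(255,231),24),('red',(232,283),20)):
    f=fit(im,n,(u-r,v-r,u+r,v+r));x=onplane(c,f[0],.046);P.append(x);print(n,f,x.round(4))
for i in range(3):print(np.linalg.norm(P[i]-P[i+1]))
cal={k:imaging.get_calibration(k) for k in('scene','side')}
I={'scene':cv2.imread('pics/scene0.png'),'side':cv2.imread('pics/side0.png')}
for n,p,q,r in(('green',(275,268),(249,264),(24,20)),('gold',(297,287),(255,289),(12,10)),('blue',(321,307),(263,319),(18,17)),('red',(347,330),(271,351),(19,17))):
    g=[]
    for k,(u,v) in(('scene',p),('side',q)):
        f=fit(I[k],n,(u-r[0],v-r[0],u+r[0],v+r[0]));g.append(f);print(n,k,f,onplane(cal[k],f[0],.014).round(4))
    print(tri(cal['scene'],g[0][0],cal['side'],g[1][0]))
E
```

```text
gold (array([309.84767723, 111.55204773]), (24.3038272857666, 24.911754608154297), (5, 6, 25, 25), 133) [0.4753 0.2811 0.046 ]
green (array([279.93506432, 176.2173748 ]), (44.43950271606445, 44.88971710205078), (5, 5, 45, 45), 1271) [0.47   0.2098 0.046 ]
blue (array([254.85649681, 230.69823647]), (35.014556884765625, 35.57902145385742), (6, 6, 36, 36), 717) [0.4653 0.1434 0.046 ]
red (array([231.92744446, 283.12647057]), (26.812143325805664, 28.125608444213867), (6, 7, 28, 27), 364) [0.4616 0.0737 0.046 ]
0.07146227104362203
0.06663886569395054
0.06980760368897004
green scene (array([275.0874157 , 268.12971497]), (21.803129196166992, 32.04642868041992), (9, 16, 32, 20), 155) [ 0.4631 -0.1031  0.014 ]Traceback (most recent call last):
  File "<stdin>", line 13, in <module>
TypeError: 'NoneType' object is not subscriptable
```

```bash
cat > plan.py <<'E'
import sys,numpy as np
from workcell import manip, imaging, readout
from scipy.spatial.transform import Rotation as Ro
# args: x y z yaw(deg of tool y): rz to turn first, then shift in turned tool axes (also residual tilt rx,ry)
def plan(x,y,z,yaw):
    s=readout.get_state();R=Ro.from_quat(s['eef_rot']);a=np.radians(yaw)
    ty=np.array([np.cos(a),np.sin(a),0]);tz=np.array([0,0,-1.]);T=Ro.from_matrix(np.c_[np.cross(ty,tz),ty,tz])
    d=(R.inv()*T).as_rotvec();D=np.array([x,y,z])-s['ee_pos']
    print('t',round(s['time'],2),'turn',d.round(3),'shift after turn',T.inv().apply(D).round(4),'before turn',R.inv().apply(D).round(4))
if __name__=='__main__': plan(*map(float,sys.argv[1:5]))
E
python3 plan.py 0.47 -0.19 0.404 -2.2
```

```text
t 2.15 turn [-0.001 -0.     0.399] shift after turn [-0.3827  0.0031  0.0005] before turn [-0.3539 -0.1457  0.0004]
```

To row units: -0.055 m is -0.88, 0.133 rad is 0.0212.

```bash
python3 inch.py '[{"az": 0.0212,"finger_gap": 0.09},{"az": 0.0212,"finger_gap": 0.09},{"az": 0.0212,"finger_gap": 0.09},{"x": -0.88,"finger_gap": 0.09},{"x": -0.88,"finger_gap": 0.09},{"x": -0.88,"finger_gap": 0.09},{"x": -0.88,"finger_gap": 0.09},{"x": -0.88,"finger_gap": 0.09},{"x": -0.88,"finger_gap": 0.09},{"x": -0.88,"finger_gap": 0.07}]'
python3 inch.py '[{"finger_gap": 0.07},{"finger_gap": 0.07}]'
python3 - <<'E'
from h import *
c=imaging.get_calibration('wrist');im=imaging.camera('wrist');cv2.imwrite('pics/w2.png',im)
import pickle;pickle.dump(c,open('w2.pkl','wb'))
for n,X in(('green',(.469,-.1,.014)),('gold',(.464,-.172,.014)),('blue',(.463,-.242,.014)),('red',(.46,-.311,.014)),('dish',(.647,-.181,.02))):
    u,v=proj(c,X).round().astype(int);print(n,u,v)
    if n in H:
        r=33;f=fit(im,n,(u-r,v-r,u+r,v+r));print(f,onplane(c,f[0],.014) if f else 0)
E
```

```text
time: 3.4
ee_pos: [0.4667, -0.1932, 0.4048]
eef_rot: [0.72, 0.694, 0.0, -0.0]
force: [0.7, -0.1, -0.2]
opening: 0.0821
grip_force: 0.0
time: 3.65
ee_pos: [0.4667, -0.1917, 0.4044]
eef_rot: [0.721, 0.693, 0.0, -0.001]
force: [-0.2, -0.2, 0.3]
opening: 0.0704
grip_force: 0.0
green 284 106
(array([278.91089439, 107.36679077]), (59.58819580078125, 62.39555358886719), (0, 4, 58, 62), 804) [ 0.46383083 -0.10112577  0.014     ]
gold 282 172
(array([271.92077637, 172.05609131]), (38.261566162109375, 52.0496940612793), (1, 16, 48, 36), 548) [ 0.45284293 -0.17129031  0.014     ]
blue 283 230
(array([277.27733231, 229.53995895]), (44.63467025756836, 53.84773254394531), (2, 11, 52, 45), 657) [ 0.45595258 -0.24105895  0.014     ]
red 283 282
(array([275.69960976, 282.27442551]), (35.837642669677734, 49.89030456542969), (4, 16, 46, 36), 473) [ 0.45091039 -0.31121224  0.014     ]
dish 444 175
```

View pics/w2.png

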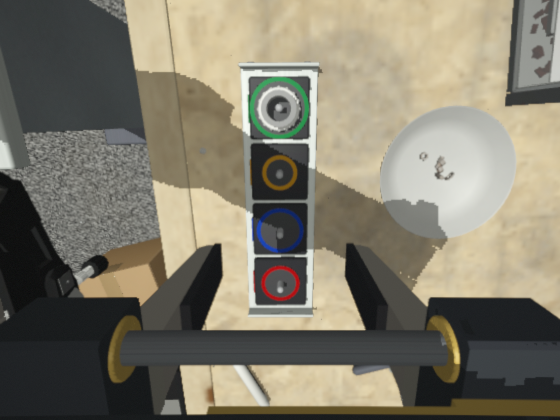

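The wrist view shows rings at green (279,107), gold (280,172), blue (280,230) and red (281,283), the cup at (280,106) and the dish rim centred near (448,172). Some colour marks on the left of the blocks spoiled the fits, so I'll refit with tighter boxes.

```bash
python3 - <<'E'
from h import *
import pickle
c=pickle.load(open('w2.pkl','rb'));im=cv2.imread('pics/w2.png')
P=[]
for n,roi in(('green',(246,72,314,142)),('gold',(260,152,300,193)),('blue',(255,204,307,256)),('red',(259,260,304,305))):
    f=fit(im,n,roi);x=onplane(c,f[0],.014);P.append(x);print(n,f,x.round(4))
P=np.array(P);l=np.polyfit(P[:,1],P[:,0],1);print('yaw of perp',-np.degrees(np.arctan(l[0])),np.linalg.norm(np.diff(P,axis=0),axis=1))
g=cv2.cvtColor(im,cv2.COLOR_BGR2HSV)
m=cv2.inRange(g,(0,0,110),(179,28,255));m[:,:370]=0;m[:90]=0;m[250:]=0;m[:,530:]=0
k=max(cv2.findContours(m,0,1)[0],key=cv2.contourArea);e=cv2.fitEllipse(cv2.convexHull(k));print('dish',e,onplane(c,e[0],.035))
# cup top: z=.014+.026
print('cup guess',onplane(c,(279,106),.04), 'cam',-c['R'].T@c['t'])
m=cv2.inRange(g,(0,0,95),(179,40,255));m[:,:250]=0;m[:,308:]=0;m[:75]=0;m[138:]=0
m=cv2.morphologyEx(m,cv2.MORPH_OPEN,np.ones((3,3)));k=max(cv2.findContours(m,0,1)[0],key=cv2.contourArea);e=cv2.fitEllipse(cv2.convexHull(k));print('cup',e,onplane(c,e[0],.026))
E
for a in "0.465 -0.101 0.206 -2.2"; do python3 plan.py $a;done
```

```text
green (array([278.04429245, 107.40890121]), (61.84206008911133, 62.126495361328125), (2, 5, 61, 62), 854) [ 0.4629 -0.1011  0.014 ]
gold (array([279.2557869 , 172.24664307]), (35.784019470214844, 36.089996337890625), (2, 3, 36, 36), 511) [ 0.4612 -0.1718  0.014 ]
blue (array([279.64585495, 230.02243805]), (45.23394775390625, 47.603851318359375), (1, 4, 48, 45), 627) [ 0.4588 -0.2418  0.014 ]
red (array([280.0291729 , 282.73824883]), (35.628662109375, 38.97465133666992), (2, 5, 39, 36), 453) [ 0.4563 -0.3121  0.014 ]
yaw of perp -1.7994042698715123 [0.0707182  0.0699936  0.07033084]
dish ((447.5763854980469, 171.7690887451172), (124.75614166259766, 143.4501190185547), 50.528594970703125) [ 0.64281734 -0.17519926  0.035     ]
cup guess [ 0.46427208 -0.10074279  0.04      ] cam [ 0.46804307 -0.11424039  0.38389103]
cup ((277.92620849609375, 106.95219421386719), (47.03622817993164, 51.825111389160156), 12.00216007232666) [ 0.46295128 -0.10109837  0.026     ]
t 3.7 turn [-0.001 -0.001  0.001] shift after turn [ 0.0901 -0.0053  0.1984] before turn [ 0.0899 -0.0052  0.1985]
```

To row units: 0.05 m is 0.8, 0.045 m is 0.72.

```bash
python3 inch.py '[{"x": 0.72,"y": -0.064,"finger_gap": 0.07},{"x": 0.72,"y": -0.048,"finger_gap": 0.07},{"z": 0.8,"finger_gap": 0.07},{"z": 0.8,"finger_gap": 0.07},{"z": 0.8,"finger_gap": 0.07},{"z": 0.48,"finger_gap": 0.07},{"z": 0.192,"finger_gap": 0.07},{"finger_gap": 0.07}]'
python3 plan.py 0.463 -0.101 0.208 -1.8
```

```text
time: 4.7
ee_pos: [0.4632, -0.1021, 0.2126]
eef_rot: [0.721, 0.693, -0.0, -0.0]
force: [0.1, -0.1, -0.0]
opening: 0.0701
grip_force: 0.0
t 4.7 turn [-0.001 -0.    -0.008] shift after turn [ 0.0011 -0.0002  0.0046] before turn [ 0.0011 -0.0002  0.0046]
```

Down 4.5 mm more, close, then lift.

To row units: 0.0045 m is 0.072, 0.001 m is 0.016.

```bash
python3 inch.py '[{"x": 0.016,"z": 0.072,"finger_gap": 0.07},{"finger_gap": 0.04},{"finger_gap": 0.04},{"finger_gap": 0.04},{"finger_gap": 0.04}]' 30
python3 inch.py '[{"z": -0.32,"finger_gap": 0.04},{"z": -0.48,"finger_gap": 0.04},{"z": -0.64,"finger_gap": 0.04},{"z": -0.48,"finger_gap": 0.04},{"finger_gap": 0.04}]'
python3 plan.py 0.643 -0.175 0.32 -1.8
```

```text
time: 5.32
ee_pos: [0.4634, -0.1021, 0.2087]
eef_rot: [0.722, 0.692, 0.0, 0.0]
force: [-0.1, 1.0, 5.0]
opening: 0.0435
grip_force: 30.0
time: 5.95
ee_pos: [0.4635, -0.1021, 0.3298]
eef_rot: [0.721, 0.693, 0.002, 0.001]
force: [-0.8, 1.1, -0.7]
opening: 0.0436
grip_force: 30.0
t 5.95 turn [ 0.004 -0.001 -0.009] shift after turn [-0.0672  0.1817  0.0098] before turn [-0.0655  0.1823  0.0104]
```

To row units: 0.055 m is 0.88, 0.02 m is 0.32.

```bash
python3 inch.py '[{"x": -0.64,"y": 0.32,"finger_gap": 0.04},{"x": -0.56,"y": 0.64,"finger_gap": 0.04},{"y": 0.88,"z": 0.32,"finger_gap": 0.04},{"y": 0.88,"z": 0.48,"finger_gap": 0.04},{"y": 0.08,"z": 0.48,"finger_gap": 0.04},{"z": 0.352,"finger_gap": 0.04},{"finger_gap": 0.04}]'
python3 plan.py 0.638 -0.18 0.217 -1.8
python3 - <<'E'
from h import *
cv2.imwrite('pics/s3.png',np.hstack([cv2.resize(imaging.camera('scene')[190:310,290:450],None,fx=2.5,fy=2.5),cv2.resize(imaging.camera('side')[200:320,270:430],None,fx=2.5,fy=2.5)]))
E
```

```text
time: 6.82
ee_pos: [0.633, -0.1841, 0.2235]
eef_rot: [0.722, 0.692, -0.002, -0.002]
force: [0.8, -0.2, -1.2]
opening: 0.0432
grip_force: 30.0
t 6.83 turn [-0.006 -0.001 -0.011] shift after turn [0.0042 0.0049 0.0065] before turn [0.0043 0.0049 0.0065]
```

View pics/s3.png

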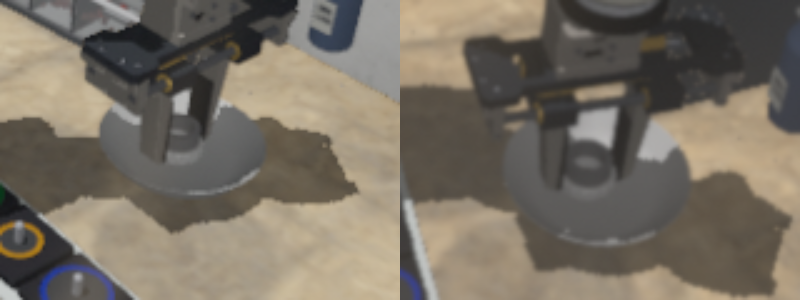

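The cup is held between the fingers inside the dish, roughly centred (185,135 in the left crop). I'll lower it a little and release, opening to 60 mm.

To row units: -0.05 m is -0.8, -0.03 m is -0.48.

```bash
python3 inch.py '[{"x": 0.064,"y": 0.064,"z": 0.08,"finger_gap": 0.04},{"finger_gap": 0.06},{"finger_gap": 0.06},{"finger_gap": 0.06},{"finger_gap": 0.06},{"z": -0.48,"finger_gap": 0.06},{"z": -0.8,"finger_gap": 0.06},{"z": -0.8,"finger_gap": 0.06},{"finger_gap": 0.06}]'
python3 plan.py 0.48 0.00 0.36 -3.2
```

```text
time: 8.05
ee_pos: [0.6398, -0.1812, 0.3559]
eef_rot: [0.722, 0.692, 0.002, 0.003]
force: [-0.3, -0.5, 0.2]
opening: 0.0602
grip_force: 0.0
t 8.05 turn [0.008 0.001 0.015] shift after turn [ 0.172  -0.1697 -0.0041] before turn [ 0.1745 -0.1671 -0.0056]
```

To row units: -0.055 m is -0.88, 0.04 m is 0.64, 0.007 rad is 0.0011.

```bash
python3 inch.py '[{"y": -0.88,"finger_gap": 0.06},{"x": 0.32,"y": -0.88,"finger_gap": 0.06},{"x": 0.64,"y": -0.88,"az": 0.0011,"finger_gap": 0.06},{"x": 0.88,"y": -0.208,"finger_gap": 0.06},{"x": 0.88,"finger_gap": 0.06},{"x": 0.88,"z": 0.32,"finger_gap": 0.06},{"x": 0.56,"z": 0.48,"finger_gap": 0.06},{"z": 0.64,"finger_gap": 0.06},{"finger_gap": 0.06}]'
python3 plan.py 0.4616 0.0737 0.212 -1.8
```

```text
time: 9.18
ee_pos: [0.4758, 0.0834, 0.2586]
eef_rot: [0.724, 0.69, -0.003, -0.001]
force: [0.6, -1.0, 0.8]
opening: 0.0599
grip_force: 0.0
t 9.18 turn [-0.007  0.003 -0.016] shift after turn [-0.0102 -0.0139  0.0466] before turn [-0.0102 -0.0134  0.0467]
```

To row units: 0.025 m is 0.4, 0.016 m is 0.256, -0.012 rad is -0.0019.

```bash
python3 inch.py '[{"x": -0.16,"y": -0.216,"ax": -0.0011,"ay": 0.0005,"az": -0.0019,"finger_gap": 0.06},{"z": 0.4,"finger_gap": 0.06},{"z": 0.256,"finger_gap": 0.06},{"finger_gap": 0.06}]'
python3 plan.py 0.4616 0.0737 0.212 -1.8
```

```text
time: 9.68
ee_pos: [0.4634, 0.0735, 0.2203]
eef_rot: [0.72, 0.694, 0.003, 0.001]
force: [-0.0, 0.2, 0.8]
opening: 0.0599
grip_force: 0.0
t 9.68 turn [ 0.006 -0.003 -0.006] shift after turn [ 0.0001 -0.0018  0.0083] before turn [ 0.0001 -0.0019  0.0083]
```

To row units: 0.0075 m is 0.12, -0.0015 m is -0.024.

```bash
python3 inch.py '[{"y": -0.024,"z": 0.12,"finger_gap": 0.06},{"finger_gap": 0.06},{"finger_gap": 0.03},{"finger_gap": 0.03},{"finger_gap": 0.03},{"finger_gap": 0.03}]' 30
python3 inch.py '[{"z": -0.32,"finger_gap": 0.03},{"z": -0.48,"finger_gap": 0.03},{"z": -0.48,"finger_gap": 0.03},{"finger_gap": 0.03}]'
python3 plan.py 0.4563 -0.3121 0.28 -1.8
```

```text
time: 10.42
ee_pos: [0.4624, 0.0743, 0.2129]
eef_rot: [0.72, 0.694, 0.004, 0.002]
force: [-0.3, 0.1, 2.3]
opening: 0.0363
grip_force: 29.8
time: 10.92
ee_pos: [0.4623, 0.0742, 0.2943]
eef_rot: [0.72, 0.694, 0.005, 0.002]
force: [0.2, 0.1, -1.6]
opening: 0.0361
grip_force: 29.8
t 10.93 turn [ 0.011 -0.005 -0.004] shift after turn [-0.3863  0.0061  0.0143] before turn [-0.3864  0.0076  0.0125]
```

To row units: -0.058 m is -0.928, -0.056 m is -0.896, 0.005 rad is 0.0008.

```bash
python3 inch.py '[{"x": -0.64,"y": 0.016,"ax": 0.0008,"ay": -0.0005,"finger_gap": 0.03},{"x": -0.928,"y": 0.016,"finger_gap": 0.03},{"x": -0.928,"y": 0.016,"finger_gap": 0.03},{"x": -0.928,"y": 0.016,"finger_gap": 0.03},{"x": -0.928,"y": 0.016,"finger_gap": 0.03},{"x": -0.928,"y": 0.016,"finger_gap": 0.03},{"x": -0.896,"finger_gap": 0.03},{"finger_gap": 0.03},{"finger_gap": 0.03}]'
python3 plan.py 0.4563 -0.3118 0.225 -1.8
```

```text
time: 12.05
ee_pos: [0.4534, -0.3113, 0.2913]
eef_rot: [0.72, 0.694, 0.001, -0.001]
force: [0.1, 1.0, -1.1]
opening: 0.0361
grip_force: 29.8
t 12.05 turn [-0.    -0.002 -0.005] shift after turn [-0.0005  0.0029  0.0663] before turn [-0.0005  0.0029  0.0663]
```

```bash
python3 inch.py '[{"x": -0.008,"y": 0.048,"z": 0.48,"finger_gap": 0.03},{"z": 0.4,"finger_gap": 0.03},{"z": 0.176,"finger_gap": 0.03},{"finger_gap": 0.03},{"finger_gap": 0.03}]'
python3 plan.py 0.4563 -0.3118 0.209 -1.8
```

```text
time: 12.68
ee_pos: [0.4573, -0.3123, 0.2274]
eef_rot: [0.72, 0.694, 0.001, 0.001]
force: [-0.2, -0.1, -0.7]
opening: 0.0363
grip_force: 29.8
t 12.68 turn [ 0.003  0.    -0.004] shift after turn [ 0.0005 -0.0011  0.0184] before turn [ 0.0005 -0.0011  0.0184]
```

To row units: 0.01 m is 0.16, 0.008 m is 0.128.

```bash
python3 inch.py '[{"z": 0.16,"finger_gap": 0.03},{"z": 0.128,"finger_gap": 0.03},{"finger_gap": 0.03},{"finger_gap": 0.03}]'
python3 plan.py 0.4563 -0.3118 0.209 -1.8
```

```text
time: 13.18
ee_pos: [0.4572, -0.3127, 0.2095]
eef_rot: [0.72, 0.694, 0.001, 0.001]
force: [-0.7, 1.7, 10.2]
opening: 0.0359
grip_force: 29.9
t 13.18 turn [ 0.003 -0.001 -0.004] shift after turn [ 0.0009 -0.0009  0.0005] before turn [ 0.0009 -0.0009  0.0005]
```

To row units: 0.055 m is 0.88, -0.04 m is -0.64.

```bash
python3 inch.py '[{"finger_gap": 0.07},{"finger_gap": 0.07},{"finger_gap": 0.07},{"finger_gap": 0.07},{"z": -0.48,"finger_gap": 0.07},{"z": -0.64,"finger_gap": 0.07},{"x": 0.88,"finger_gap": 0.07},{"x": 0.88,"finger_gap": 0.07},{"x": 0.88,"finger_gap": 0.07},{"x": 0.88,"finger_gap": 0.07}]'
python3 plan.py 0.4653 0.1434 0.260 -1.8
```

```text
time: 14.42
ee_pos: [0.4646, -0.091, 0.2788]
eef_rot: [0.72, 0.694, 0.001, 0.001]
force: [0.4, 0.1, -0.4]
opening: 0.0699
grip_force: 0.0
t 14.43 turn [ 0.003 -0.    -0.005] shift after turn [ 0.2343 -0.0067  0.0188] before turn [ 0.2342 -0.0079  0.0188]
```

To row units: 0.055 m is 0.88, 0.05 m is 0.8, 0.003 rad is 0.0005.

```bash
python3 inch.py '[{"x": 0.8,"y": -0.032,"ax": 0.0005,"finger_gap": 0.07},{"x": 0.88,"y": -0.032,"finger_gap": 0.07},{"x": 0.88,"y": -0.032,"finger_gap": 0.07},{"x": 0.8,"y": -0.032,"finger_gap": 0.07},{"x": 0.384,"z": 0.32,"finger_gap": 0.07},{"finger_gap": 0.07},{"finger_gap": 0.07}]'
python3 plan.py 0.4653 0.1434 0.213 -1.8
python3 - <<'E'
from h import *
cv2.imwrite('pics/s4.png',np.hstack([cv2.resize(imaging.camera('scene')[170:370,230:420],None,fx=2.1,fy=2.1),cv2.resize(imaging.camera('side')[220:420,200:390],None,fx=2.1,fy=2.1)]))
E
```

```text
time: 15.3
ee_pos: [0.4653, 0.1402, 0.2589]
eef_rot: [0.72, 0.694, -0.001, -0.0]
force: [0.6, 0.0, 0.3]
opening: 0.07
grip_force: 0.0
t 15.3 turn [-0.001  0.001 -0.006] shift after turn [ 0.0032 -0.0001  0.0459] before turn [ 0.0032 -0.0001  0.0459]
```

View pics/s4.png

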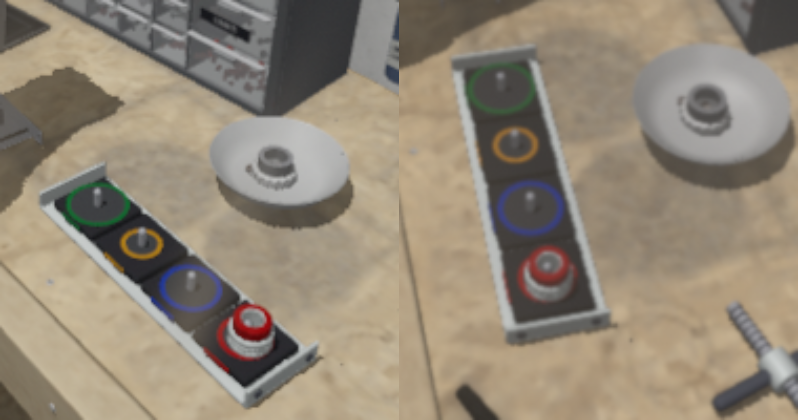

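The red drift is down on its stud (250,330 in the left crop) and the cup lies near the middle of the dish (275,165). Blue is next.

To row units: 0.025 m is 0.4, 0.02 m is 0.32.

```bash
python3 inch.py '[{"x": 0.048,"z": 0.4,"finger_gap": 0.07},{"z": 0.32,"finger_gap": 0.07},{"finger_gap": 0.07},{"finger_gap": 0.07},{"finger_gap": 0.04},{"finger_gap": 0.04},{"finger_gap": 0.04},{"finger_gap": 0.04}]'
python3 inch.py '[{"z": -0.32,"finger_gap": 0.04},{"z": -0.48,"finger_gap": 0.04},{"z": -0.48,"finger_gap": 0.04},{"finger_gap": 0.04}]'
python3 plan.py 0.4588 -0.2418 0.28 -1.8
```

```text
time: 16.4
ee_pos: [0.4656, 0.1446, 0.2141]
eef_rot: [0.72, 0.694, 0.0, -0.0]
force: [0.5, 0.2, 4.8]
opening: 0.0455
grip_force: 30.0
time: 16.9
ee_pos: [0.4657, 0.1448, 0.295]
eef_rot: [0.72, 0.694, 0.001, -0.0]
force: [-0.1, 1.0, -1.1]
opening: 0.0457
grip_force: 30.0
t 16.9 turn [ 0.002 -0.002 -0.004] shift after turn [-0.3866  0.0052  0.015 ] before turn [-0.3866  0.0068  0.0142]
```

To row units: -0.058 m is -0.928, -0.056 m is -0.896.

```bash
python3 inch.py '[{"x": -0.624,"y": 0.016,"finger_gap": 0.04},{"x": -0.928,"y": 0.016,"finger_gap": 0.04},{"x": -0.928,"y": 0.016,"finger_gap": 0.04},{"x": -0.928,"y": 0.016,"finger_gap": 0.04},{"x": -0.928,"y": 0.032,"finger_gap": 0.04},{"x": -0.928,"y": 0.016,"finger_gap": 0.04},{"x": -0.896,"z": 0.32,"finger_gap": 0.04},{"z": 0.4,"finger_gap": 0.04},{"finger_gap": 0.04},{"finger_gap": 0.04}]'
python3 plan.py 0.4588 -0.2406 0.225 -1.8
```

```text
time: 18.15
ee_pos: [0.4584, -0.2399, 0.2484]
eef_rot: [0.719, 0.695, -0.001, -0.001]
force: [-0.0, -0.4, -2.1]
opening: 0.0451
grip_force: 30.0
t 18.15 turn [-0.002 -0.    -0.004] shift after turn [-0.0007  0.0004  0.0234] before turn [-0.0007  0.0005  0.0234]
```

To row units: 0.022 m is 0.352, -0.0005 m is -0.008.

```bash
python3 inch.py '[{"x": -0.008,"z": 0.352,"finger_gap": 0.04},{"finger_gap": 0.04},{"finger_gap": 0.04}]'
python3 plan.py 0.4588 -0.2406 0.21 -1.8
```

```text
time: 18.52
ee_pos: [0.4588, -0.2407, 0.2276]
eef_rot: [0.719, 0.695, -0.0, 0.0]
force: [0.3, 0.2, -0.4]
opening: 0.0457
grip_force: 30.0
t 18.52 turn [ 0.     0.    -0.004] shift after turn [ 0.0001 -0.      0.0176] before turn [ 0.0001 -0.      0.0176]
```

To row units: 0.01 m is 0.16, 0.0075 m is 0.12.

```bash
python3 inch.py '[{"z": 0.16,"finger_gap": 0.04},{"z": 0.12,"finger_gap": 0.04},{"finger_gap": 0.04},{"finger_gap": 0.04}]'
```

```text
time: 19.02
ee_pos: [0.4586, -0.2413, 0.2104]
eef_rot: [0.72, 0.694, 0.001, -0.0]
force: [-3.6, 2.7, 15.9]
opening: 0.0459
grip_force: 30.0
```

To row units: 0.058 m is 0.928, 0.055 m is 0.88.

```bash
python3 inch.py '[{"finger_gap": 0.07},{"finger_gap": 0.07},{"finger_gap": 0.07},{"z": -0.48,"finger_gap": 0.07},{"z": -0.64,"finger_gap": 0.085},{"x": 0.88,"finger_gap": 0.085},{"x": 0.928,"y": -0.016,"finger_gap": 0.085},{"x": 0.928,"y": -0.032,"finger_gap": 0.085},{"x": 0.928,"y": -0.032,"finger_gap": 0.085},{"x": 0.928,"y": -0.032,"finger_gap": 0.085}]'
python3 plan.py 0.47 0.2098 0.260 -1.8
```

```text
time: 20.27
ee_pos: [0.4615, 0.0479, 0.2792]
eef_rot: [0.72, 0.694, -0.0, -0.0]
force: [1.5, 0.4, 0.3]
opening: 0.085
grip_force: 0.0
t 20.27 turn [-0.001  0.    -0.005] shift after turn [0.1621 0.0034 0.0192] before turn [0.1621 0.0026 0.0192]
```

To row units: 0.057 m is 0.912, 0.055 m is 0.88.

```bash
python3 inch.py '[{"x": 0.912,"y": 0.016,"finger_gap": 0.085},{"x": 0.88,"y": 0.016,"finger_gap": 0.085},{"x": 0.72,"y": 0.016,"z": 0.304,"finger_gap": 0.085},{"z": 0.32,"finger_gap": 0.085},{"finger_gap": 0.085},{"finger_gap": 0.085}]'
python3 plan.py 0.47 0.2098 0.213 -1.8
python3 - <<'E'
from h import *
c=imaging.get_calibration('side');im=imaging.camera('side')
f=fit(im,'blue',(240,290,290,325));print(f,onplane(c,f[0],.039),proj(c,(.4588,-.2418,.042)))
E
```

```text
time: 21.02
ee_pos: [0.4707, 0.2021, 0.2405]
eef_rot: [0.72, 0.694, -0.0, -0.0]
force: [0.5, 0.4, -0.1]
opening: 0.0852
grip_force: 0.0
t 21.02 turn [-0.001  0.    -0.006] shift after turn [ 0.0077 -0.0009  0.0275] before turn [ 0.0077 -0.0009  0.0275]
(array([262.14421272, 318.69762039]), (29.962753295898438, 34.24701690673828), (7, 12, 31, 22), 234) [ 0.45793648 -0.25816706  0.039     ] [260.46938632 310.16323118]
```

To row units: 0.016 m is 0.256, 0.01 m is 0.16.

```bash
python3 inch.py '[{"x": 0.12,"y": -0.016,"z": 0.16,"finger_gap": 0.085},{"z": 0.256,"finger_gap": 0.085},{"finger_gap": 0.085},{"finger_gap": 0.085},{"finger_gap": 0.045},{"finger_gap": 0.045},{"finger_gap": 0.045},{"finger_gap": 0.045},{"finger_gap": 0.045}]'
python3 inch.py '[{"z": -0.32,"finger_gap": 0.045},{"z": -0.48,"finger_gap": 0.045},{"z": -0.48,"finger_gap": 0.045},{"finger_gap": 0.045}]'
python3 plan.py 0.4629 -0.1011 0.28 -1.8
```

```text
time: 22.2
ee_pos: [0.4698, 0.2104, 0.2144]
eef_rot: [0.72, 0.694, -0.0, -0.0]
force: [0.6, 0.1, 1.1]
opening: 0.054
grip_force: 30.0
time: 22.7
ee_pos: [0.4701, 0.2106, 0.2956]
eef_rot: [0.72, 0.694, 0.001, -0.0]
force: [-0.1, 0.4, -1.3]
opening: 0.054
grip_force: 30.0
t 22.7 turn [ 0.002 -0.002 -0.004] shift after turn [-0.3118  0.0026  0.0156] before turn [-0.3118  0.0039  0.0149]
```

To row units: -0.055 m is -0.88, -0.053 m is -0.848.

```bash
python3 inch.py '[{"x": -0.624,"y": 0.016,"finger_gap": 0.045},{"x": -0.88,"y": 0.016,"finger_gap": 0.045},{"x": -0.88,"y": 0.016,"finger_gap": 0.045},{"x": -0.88,"y": 0.016,"finger_gap": 0.045},{"x": -0.88,"y": 0.016,"finger_gap": 0.045},{"x": -0.848,"y": 0.016,"z": 0.32,"finger_gap": 0.045},{"z": 0.4,"finger_gap": 0.045},{"finger_gap": 0.045},{"finger_gap": 0.045}]'
python3 plan.py 0.4629 -0.101 0.225 -1.8
```

```text
time: 23.82
ee_pos: [0.4644, -0.1011, 0.249]
eef_rot: [0.719, 0.695, -0.001, -0.001]
force: [-0.2, -0.5, -1.0]
opening: 0.0541
grip_force: 30.0
t 23.82 turn [-0.002  0.    -0.004] shift after turn [ 0.0001 -0.0015  0.024 ] before turn [ 0.0001 -0.0014  0.024 ]
```

To row units: 0.022 m is 0.352, 0.008 m is 0.128.

```bash
python3 inch.py '[{"y": -0.024,"z": 0.352,"finger_gap": 0.045},{"finger_gap": 0.045},{"z": 0.128,"finger_gap": 0.045},{"z": 0.128,"finger_gap": 0.045},{"z": 0.048,"finger_gap": 0.045},{"finger_gap": 0.045},{"finger_gap": 0.045}]'
```

```text
time: 24.7
ee_pos: [0.4634, -0.1019, 0.2105]
eef_rot: [0.72, 0.694, 0.001, -0.001]
force: [-7.7, 2.6, 31.4]
opening: 0.054
grip_force: 30.0
```

To row units: 0.058 m is 0.928, 0.055 m is 0.88.

```bash
python3 inch.py '[{"z": -0.016,"finger_gap": 0.074},{"finger_gap": 0.074},{"finger_gap": 0.074},{"z": -0.48,"finger_gap": 0.074},{"z": -0.64,"finger_gap": 0.06},{"x": 0.88,"finger_gap": 0.06},{"x": 0.928,"finger_gap": 0.06},{"x": 0.928,"finger_gap": 0.06},{"x": 0.928,"finger_gap": 0.06},{"x": 0.928,"finger_gap": 0.06}]'
python3 plan.py 0.4753 0.2811 0.26 -1.8
```

```text
time: 25.95
ee_pos: [0.4731, 0.1872, 0.279]
eef_rot: [0.72, 0.694, -0.0, -0.0]
force: [0.6, -0.0, 0.3]
opening: 0.0599
grip_force: 0.0
t 25.95 turn [-0.001  0.    -0.005] shift after turn [ 0.094  -0.0007  0.019 ] before turn [ 0.094  -0.0011  0.019 ]
```

To row units: 0.055 m is 0.88, 0.035 m is 0.56.

```bash
python3 inch.py '[{"x": 0.88,"y": -0.032,"finger_gap": 0.06},{"x": 0.56,"y": -0.016,"z": 0.304,"finger_gap": 0.06},{"z": 0.32,"finger_gap": 0.06},{"finger_gap": 0.06},{"finger_gap": 0.06}]'
python3 plan.py 0.4753 0.2811 0.213 -1.8
```

```text
time: 26.58
ee_pos: [0.474, 0.2735, 0.2404]
eef_rot: [0.721, 0.693, -0.001, -0.0]
force: [-0.0, 0.9, -0.6]
opening: 0.0601
grip_force: 0.0
t 26.57 turn [-0.001  0.001 -0.008] shift after turn [0.0076 0.001  0.0274] before turn [0.0076 0.001  0.0274]
```

To row units: 0.016 m is 0.256, 0.01 m is 0.16.

```bash
python3 inch.py '[{"x": 0.12,"y": 0.016,"z": 0.16,"finger_gap": 0.06},{"z": 0.256,"finger_gap": 0.06},{"finger_gap": 0.06},{"finger_gap": 0.06},{"finger_gap": 0.02},{"finger_gap": 0.02},{"finger_gap": 0.02},{"finger_gap": 0.02},{"finger_gap": 0.02}]'
python3 inch.py '[{"z": -0.32,"finger_gap": 0.02},{"z": -0.48,"finger_gap": 0.02},{"z": -0.8,"finger_gap": 0.02},{"finger_gap": 0.02}]'
python3 plan.py 0.4612 -0.1718 0.28 -1.8
```

```text
time: 27.7
ee_pos: [0.4748, 0.2828, 0.2143]
eef_rot: [0.72, 0.694, -0.0, -0.0]
force: [-0.0, 0.5, 2.1]
opening: 0.0287
grip_force: 30.0
time: 28.2
ee_pos: [0.4761, 0.283, 0.3185]
eef_rot: [0.72, 0.694, 0.004, -0.0]
force: [-0.4, 0.2, -1.5]
opening: 0.0288
grip_force: 30.0
t 28.2 turn [ 0.005 -0.005 -0.005] shift after turn [-0.455  -0.0007  0.0385] before turn [-0.4552  0.0015  0.0361]
```

To row units: -0.058 m is -0.928, -0.045 m is -0.72.

```bash
python3 inch.py '[{"x": -0.72,"y": 0.008,"finger_gap": 0.02},{"x": -0.928,"finger_gap": 0.02},{"x": -0.928,"y": 0.016,"finger_gap": 0.02},{"x": -0.928,"finger_gap": 0.02},{"x": -0.928,"y": 0.016,"finger_gap": 0.02},{"x": -0.928,"finger_gap": 0.02},{"x": -0.928,"finger_gap": 0.02},{"x": -0.928,"finger_gap": 0.02},{"z": 0.48,"finger_gap": 0.02},{"finger_gap": 0.02}]'
python3 plan.py 0.4612 -0.17 0.225 -1.8
```

```text
time: 29.45
ee_pos: [0.4598, -0.1682, 0.2828]
eef_rot: [0.72, 0.694, -0.002, -0.002]
force: [0.3, 0.4, -0.8]
opening: 0.0289
grip_force: 30.0
t 29.45 turn [-0.005 -0.001 -0.006] shift after turn [-0.0017  0.0015  0.0578] before turn [-0.0017  0.0018  0.0578]
```

Units first: shifts go in shares of 62.5 mm and turns go in shares of 2 pi rad. So 0.03 m is 0.48, 0.022 m is 0.352.

```bash
python3 inch.py '[{"x": -0.024,"y": 0.016,"z": 0.48,"finger_gap": 0.02},{"z": 0.352,"finger_gap": 0.02},{"finger_gap": 0.02},{"finger_gap": 0.02}]'
python3 plan.py 0.4612 -0.17 0.2104 -1.8
```

```text
time: 29.95
ee_pos: [0.4624, -0.1693, 0.2332]
eef_rot: [0.719, 0.695, 0.0, 0.0]
force: [0.5, -0.1, -0.7]
opening: 0.0291
grip_force: 30.0
t 29.95 turn [ 0.     0.    -0.004] shift after turn [-0.0007 -0.0012  0.0228] before turn [-0.0007 -0.0012  0.0228]
```

To row units: 0.008 m is 0.128, 0.006 m is 0.096.

```bash
python3 inch.py '[{"x": -0.0112,"y": -0.016,"z": 0.128,"finger_gap": 0.02},{"z": 0.128,"finger_gap": 0.02},{"z": 0.096,"finger_gap": 0.02},{"finger_gap": 0.02},{"finger_gap": 0.02}]'
```

```text
time: 30.58
ee_pos: [0.4608, -0.1705, 0.211]
eef_rot: [0.72, 0.694, 0.0, -0.001]
force: [-4.3, 1.9, 15.8]
opening: 0.0287
grip_force: 30.0
```

Seated. I'll release, rise and look with the wrist camera.

To row units: -0.05 m is -0.8, -0.04 m is -0.64.

```bash
python3 inch.py '[{"finger_gap": 0.06},{"finger_gap": 0.06},{"finger_gap": 0.06},{"finger_gap": 0.06},{"z": -0.64,"finger_gap": 0.06},{"z": -0.8,"finger_gap": 0.06},{"x": -0.16,"z": -0.8,"finger_gap": 0.08},{"x": -0.16,"z": -0.8,"finger_gap": 0.08},{"finger_gap": 0.08},{"finger_gap": 0.08}]'
python3 - <<'E'
from h import *
c=imaging.get_calibration('wrist');im=imaging.camera('wrist');cv2.imwrite('pics/w5.png',im)
S={'green':(.4629,-.1011,.042),'gold':(.4612,-.1718,.042),'blue':(.4588,-.2418,.042),'red':(.4563,-.3121,.042)}
for n,X in S.items():
    print(n,proj(c,X).round(1))
E
```

```text
time: 31.82
ee_pos: [0.4601, -0.1898, 0.3996]
eef_rot: [0.72, 0.694, -0.0, -0.001]
force: [0.7, 0.5, -0.5]
opening: 0.0801
grip_force: 0.0
green [285. 108.]
gold [285.7 178.7]
blue [285.6 241.2]
red [285.5 297.7]
```

View pics/w5.png

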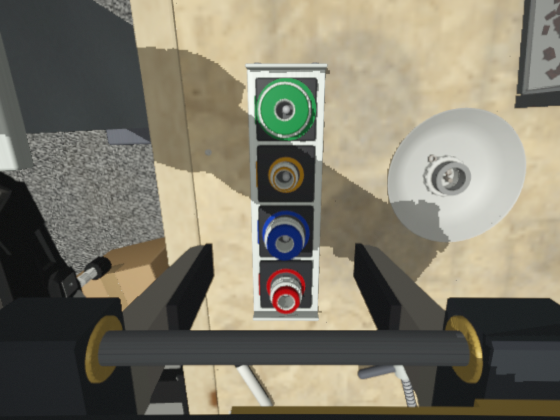

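The wrist view shows the collars at green (285,109), gold (286,177), blue (285,241) and red (286,299), each within about 1.5 px of where a seated drift should appear. The cup (448,177) lies near the middle of the dish (456,174), and the gripper is clear of everything.

```bash
python3 -c "
from workcell import manip, imaging, readout
print(manip.finish_job())"
```

```text
the job is handed in; nothing more can be done
None
```

I put all four drifts down on the seats of their own colours and left the cup in the dish; the job was handed in at about 32 s, but the hand-in returned no pass or fail result.

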